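# Fetch the wheel from the parts carousel

## Task

Turn the revolving parts tray by one of its upright posts until the compartment with the small wheel faces the pointer at the stand's front, clear of the wire guard. Then take the wheel out and gently set it down flat in the middle of the white tyre board.

Things in the scene. Friction and masses are not known exactly. Their poses are not given: they have to be found in the camera images.
- stand: Fixed plywood base plate, 370 x 360 x 8 mm. Origin on the table on the tray's axis, z up. Front is -x, roughly towards the robot: a dark pointer tab (14 mm high) stands 178 mm in front of the axis. See-through wire guard, top 128 mm above the table, roofs the rear, x = +50 to +181 mm, y = -178 to +178; in front of it all is open from above.
- carousel: Round white tray, 330 mm, on the stand's axis, turns 175 deg either way from its start, stays where left (1 N at a post). Origin on axis, 20 mm above table, frame turns with it. Above origin: floor 10, rim 20, dividers 30, hub (32 wide) 55. Dividers at 0, 120, -120 deg from its x; at each end, 150 mm out, a 14 mm round upright post, top 65. Starts with its -x within 17 deg of the stand's front.
- wheel: The only wheel in the tray: black tyre, white hub, 50 mm in diameter, 28 mm high, lying flat, about 50 g. Origin at the centre of its underside, z up. Starts about 100 mm from the axis, in the compartment at +60 or -60 deg from the tray's x. A motor and a servo box fill the other two; two bigger wheels (56 mm) on the table are not wanted.
- board: White square tyre board fixed on the table, 110 x 110 mm, 6 mm thick. Origin at the centre of its underside, z up.
Not all that is in view belongs to the job. What is shaped like the wheel but brown is not meant.

How it is judged:
On the way:
1. the tray has been turned so that the compartment with the wheel, still lying in it, faces the pointer (angle between the x axis of carousel and the x axis of stand, either way round above 0.7 rad and x of wheel in the frame of stand below -0.07 m and y of wheel in the frame of stand between -0.035 and 0.035 m and z of wheel in the frame of carousel below 0.016 m and horizontal distance between wheel and carousel below 0.145 m), for 0.2 s.
At the end, for the whole second after the job is handed in: The wheel lies flat (within 10 degrees) and at rest on the tyre board, its centre within 20 mm of the board's centre (horizontal distance between wheel and board below 0.02 m and z of wheel in the frame of board between 0.003 and 0.01 m and angle between wheel's own z axis and vertical below 0.17 rad and linear speed of wheel below 0.02 m/s); the robot touches nothing.
It fails at once if the wheel is dropped onto the board (it comes down on it faster than 0.6 m/s, a fall of about 20 mm) (horizontal distance between wheel and board below 0.07 m and z of wheel in the frame of board below 0.02 m and linear speed of wheel above 0.6 m/s).
It also fails if it takes over 59 s, if anything falls off the work surface, if the arm or the gripper's body presses on something with over 40 N, if the wrist force passes 120 N, or if a joint passes its speed limit or range.

## Robot

A 6-joint arm with a two-finger parallel gripper is mounted at the origin on the work surface. World frame = base frame: x ahead of the robot, y to its left, z up, the work surface at z = 0. Lengths are in m, angles in rad, forces in N, time in s.
With the tool pointing down it reaches from about 0.35 to 0.85 m from the base axis. Payload 8.1 kg.
Tool frame: the origin (TCP) lies at the very end of the fingers, on their centre line; the grasp point (between the pads) lies 19 mm behind it; z points along the fingers, y is the line along which they close (so a half turn about z gives the same grasp; the last joint's range is limited). The gripper opens to 93 mm and grips with 3 to 60 N. Pads are 15 mm wide; open, the fingers measure 128 mm over their backs; the gripper's body (75 mm by 188 mm) begins 65 mm behind the grasp point.
Start: joints at [-1.275, 0.13, 1.488, -0, 1.523, -0.085], TCP at [0.223, -0.557, 0.219] pointing down, gripper open.
Joint ranges: [-2.96, 2.96], [-0.89, 2.26], [0.02, 2.5], [-1.34, 4.48], [0, 2.73], [-2.66, 2.66]. Speed limits (rad/s): [2.39, 2.39, 2.79, 3.14, 3.14, 3.14].

## Interface

Orientations are given as a rotation vector (axis times angle).
In Python, from plant import robot gives the robot as it stands.
- The arm moves only by the tool play_rows, never from a script. Its argument "deltas" is one flat list of numbers, 5 for each row, row after row: the shift along the tool's x, y, z in mm, then the turn about the tool's z in degrees, then the finger opening in mm, from 0 to 93. A call has 1 to 10 rows; each row shifts and turns the commanded pose from where the row before left it, along the tool's axes as they then stand; what a row does not reach is not made up. A row lasts 1/12 s, in which the tool goes at most 41.7 mm and 7.16 degrees, less where a joint would pass 70% of its speed; a pose out of reach is approached as far as the arm can. A call with a gripper value outside its range is refused whole. The fingers move at their own pace and stop on an object; "newtons" is the grip in N (left out, the last holds). Time passes only in rows, so rows that do not move let the fingers close. It gives the time, the measured TCP pose, the force, the opening and the grip force at its end, in the units of the state.
- robot.read_state(): the state, without advancing time (a new reading comes with each control period).
- robot.read_camera(name): name is "scene" or "top"; returns a dict with "pixels" (420x560x3 uint8, blue, green, red), "mtx" (3x3 intrinsics, pixels), "D" ([k1, k2, p1, p2, k3] as OpenCV has them; the pictures are not rectified), "eye" and "rotation" of the camera in the world. Camera axes: x right, y up, looking along -z (the intrinsics and any distortion apply to the point x, -y, -z); pixel columns grow to the right and rows downward; lengths in m; the calibration is good to about 2 mm. A picture is of the moment at which its call begins. There is no depth.
- robot.close_job(): hands the job in; it is judged then, once.
The state is a dict: "t": time; "q": joint angles; "dq": joint speeds; "joint_torque": joint torques, N m; "tool_pos": TCP position; "orientation": TCP orientation; "force": force on the tool from outside, world axes, zero at the start; "wrist_torque": the same for the moment, N m; "opening": finger opening in m; "gripper_force": force on a finger pad.
Only numpy, scipy, OpenCV 4.12 (cv2) and the standard library are available. Lean on these libraries where they do the work, as an engineer would, in place of code of your own. Each camera call takes 0.05 s, during which the arm holds its last target. There are 200 camera calls.

## Working session

There is one attempt and no reset: what is moved stays moved. The work goes in short steps, Python scripts to look and compute and a tool call to move; the robot and the scene stay as the last step left them, time stands still between calls to the robot, and variables do not carry over. Pictures are saved under pics/ and viewed, at most 10 in all, crops included, and the job is handed in when it is done.

Besides the shell and the picture viewer there is one more tool, called after ">>>" by a JSON object that holds its "api" and its "payload", one argument or row to a line. play_rows: Moves the arm, as the interface text tells. Its arguments: {"type":"object","properties":{"deltas":{"type":"array"},"newtons":{"type":"number"}},"required":["deltas"]}

```bash
mkdir -p pics
cat > h.py <<'E'
import numpy as np, cv2
from plant import robot
def cam(n):
    c=robot.read_camera(n); return c
def ray(c,uv):
    p=cv2.undistortPoints(np.array(uv,float).reshape(-1,1,2),np.array(c["mtx"]),np.array(c["D"],float)).reshape(-1,2)
    d=np.c_[p[:,0],-p[:,1],-np.ones(len(p))]@np.array(c["rotation"]).T
    return np.array(c["eye"]),d
def onz(c,uv,z):
    e,d=ray(c,uv); return e+d*((z-e[2])/d[:,2])[:,None]
def proj(c,P):
    R=np.array(c["rotation"]);q=(np.atleast_2d(P)-c["eye"])@R*[1,-1,-1]
    return cv2.projectPoints(q,np.zeros(3),np.zeros(3),np.array(c["mtx"]),np.array(c["D"],float))[0].reshape(-1,2)
def tri(c1,u1,c2,u2):
    e1,d1=ray(c1,u1);e2,d2=ray(c2,u2);d1=d1[0]/np.linalg.norm(d1);d2=d2[0]/np.linalg.norm(d2)
    s=np.linalg.lstsq(np.c_[d1,-d2],e2-e1,rcond=None)[0]
    a=e1+s[0]*d1;b=e2+s[1]*d2
    return (a+b)/2,np.linalg.norm(a-b)
E
python3 - <<'E'
from h import *
for n in("scene","top"):
    c=cam(n);print(n,c["rotation"],c["eye"],c["mtx"][0]);cv2.imwrite(f"pics/{n}0.png",c["pixels"])
print(robot.read_state())
E
```

```text
scene [0.30084356 0.55222574 2.13131643] [1.06307322 0.23660388 0.94913926] [476.21402419   0.         277.69012234]
top [ 0.08968096 -0.11479107 -1.55034128] [ 0.53845412 -0.04533497  0.75392332] [402.5407125    0.         279.66925976]
{'t': 0.1, 'q': array([-1.27541737e+00,  1.31085014e-01,  1.48915496e+00, -3.31428029e-05,
        1.52302466e+00, -8.54291999e-02]), 'dq': array([ 0.00093357, -0.00174731, -0.0039061 , -0.00032744,  0.0012764 ,
       -0.00139245]), 'joint_torque': array([ 1.02361450e-03, -5.61341965e+01, -4.93097484e+01,  7.70899700e-02,
        2.91054882e-02, -7.11122561e-05]), 'tool_pos': array([ 0.22284414, -0.5565247 ,  0.2177012 ]), 'orientation': array([-3.08318747e+00, -5.94252714e-01,  3.26734453e-04]), 'force': array([ 0.59841773, -0.16702684, -0.2895122 ]), 'wrist_torque': array([-0.00388678,  0.03723363, -0.00878946]), 'gripper_force': 0.0, 'opening': 0.09344961039204985}
```

View pics/scene0.png

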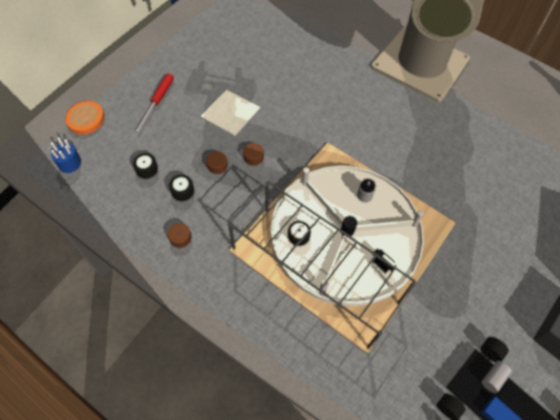

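View pics/top0.png

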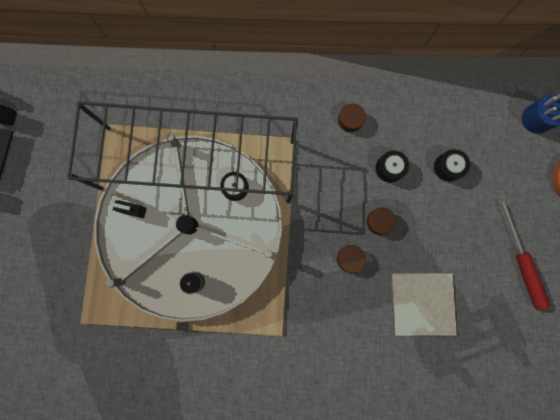

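The scene view shows the tray with its wire guard. The wheel is at (299,233), with hub at (349,226), motor at (367,188) and servo at (383,260). The top view shows the wheel under the guard at (235,186), hub (187,225), posts (172,137), (270,254), (113,283), pointer (183,326), board (424,304). The big wheels (393,166), (452,165) and brown discs (352,117), (381,221), (352,258) are not wanted.

```bash
sed -i 's/np.array(c\["rotation"\])/cv2.Rodrigues(np.array(c["rotation"],float))[0]/' h.py
python3 - <<'E'
from h import *
T=cam("top");S=cam("scene")
for nm,a,b in[("hub",(187,225),(349,226)),("wheel",(235,186),(299,233)),("board",(424,304),(231,112))]:
    print(nm,tri(T,a,S,b))
# board contours
for c,box,nm in((T,(380,260,470,350),"T"),(S,(195,85,268,140),"S")):
    x0,y0,x1,y1=box;g=c["pixels"][y0:y1,x0:x1].astype(int)
    m=(g.min(2)>125).astype(np.uint8) if nm=="T" else (g.min(2)>140).astype(np.uint8)
    k=max(cv2.findContours(m,0,1)[0],key=cv2.contourArea)
    r=cv2.minAreaRect(k);bx=cv2.boxPoints(r)+[x0,y0]
    p=onz(c,bx,.006);print(nm,r[1],p[:,:2].round(3).tolist(),"ctr",p.mean(0).round(4),"sides",np.linalg.norm(p-np.roll(p,1,0),axis=1).round(3))
for nm,a in(("p0",(172,137)),("p1",(270,254)),("p2",(113,283))):
    print(nm,onz(T,a,.085), "->S",proj(S,onz(T,a,.085)))
print("pointer",onz(T,(183,326),.014))
print("tab",proj(T,[[0,0,0]]))
a=cv2.resize(T["pixels"][110:340,80:310],None,fx=2.5,fy=2.5,interpolation=2)
cv2.imwrite("pics/cropT.png",a)
a=cv2.resize(S["pixels"][140:350,200:460],None,fx=2.8,fy=2.8,interpolation=2)
cv2.imwrite("pics/cropS.png",a)
E
```

```text
hub (array([0.59707256, 0.10483672, 0.0517314 ]), np.float64(7.212207600974917e-05))
wheel (array([0.66898869, 0.02505814, 0.04329838]), np.float64(0.0010185821744800325))
board (array([ 0.46447916, -0.32233128,  0.00112236]), np.float64(0.0018591780572082934))
T (32.93572998046875, 40.099998474121094) [[0.466, -0.264], [0.475, -0.336], [0.417, -0.34], [0.409, -0.268]] ctr [ 0.4419 -0.302   0.006 ] sides [0.057 0.073 0.057 0.072]
S (48.45095443725586, 37.4483757019043) [[0.524, -0.376], [0.408, -0.41], [0.408, -0.268], [0.52, -0.241]] ctr [ 0.4648 -0.3238  0.006 ] sides [0.135 0.121 0.142 0.115]
p0 [[0.74387896 0.1298067  0.085     ]] ->S [[323.12395769 280.26166656]]
p1 [[ 0.54882526 -0.04068094  0.085     ]] ->S [[305.49174027 168.50149187]]
p2 [[0.49861363 0.21125047 0.085     ]] ->S [[418.11574229 210.90864398]]
pointer [[0.42122631 0.11099293 0.014     ]]
tab [[238.18305944 596.20314732]]
```

View pics/cropT.png

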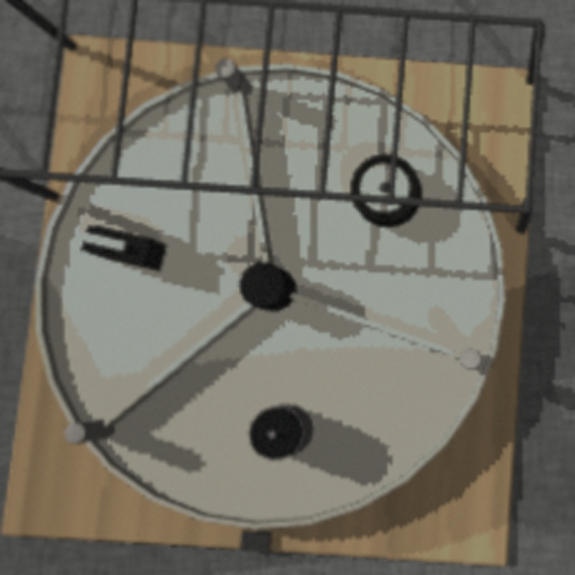

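View pics/cropS.png

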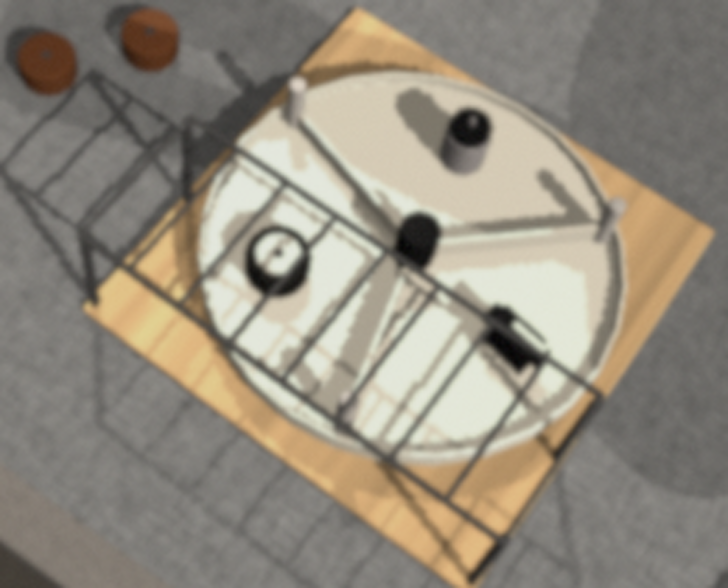

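The crops confirm the one small wheel (black tyre, white hub) at top (234,186) / scene (299,230). It lies in the compartment between posts (171.6,137.2) and (268,253). Next I refine posts, hub and board.

Run:
```python
from h import *
T=cam("top");S=cam("scene")
P={}
for nm,a,b in[("hub",(185.6,223.6),(349.6,221.4)),("wheel",(234.4,186),(299.3,229.6)),("p1",(268,253.2),(306.8,170)),("p2",(109.6,283.2),(420.4,212.5))]:
    P[nm],e=tri(T,a,S,b);print(nm,P[nm].round(4),round(e,4))
q=[onz(T,a,.085)[0] for a in((171.6,137.2),(268,253.2),(109.6,283.2))]
A=np.array(q)[:,:2]
c=A.mean(0);print("axis",c,np.linalg.norm(A-c,axis=1),np.degrees(np.arctan2(*(A-c).T[::-1])))
print(np.array(q).round(4).tolist())
for c,box in((T,(380,260,470,350)),(S,(195,85,268,140))):
    x0,y0,x1,y1=box;hsv=c["pixels"][y0:y1,x0:x1]
    g=hsv.astype(int);b=cv2.GaussianBlur(hsv,(0,0),1).astype(int)
    m=((b[...,2]-b[...,0]>12)&(b[...,2]>100)).astype(np.uint8)
    k=max(cv2.findContours(m,0,1)[0],key=cv2.contourArea)
    bx=cv2.approxPolyDP(cv2.convexHull(k),5,True).reshape(-1,2)+[x0,y0]
    p=onz(c,bx,.006);print(bx.tolist(),p[:,:2].round(3).tolist(),p.mean(0).round(4),np.linalg.norm(p-np.roll(p,1,0),axis=1).round(3))
p=onz(T,[(392,274),(454,273.5),(456,335.5),(394,336)],.006);print("manual",p.round(4).tolist(),p.mean(0))
st=[(6,530),(505,565),(535,65),(66,38)]
p=onz(T,[(80+a/2.5,110+b/2.5) for a,b in st],.008);print("stand",p.round(3).tolist())
```

```text
hub [0.5976 0.1031 0.0719] 0.0004
wheel [0.667  0.0244 0.0553] 0.0001
p1 [ 0.5499 -0.037   0.0838] 0.0009
p2 [0.4982 0.2171 0.0836] 0.0002
axis [0.59727835 0.10323443] [0.1487465  0.14830179 0.15052797] [  10.54762653 -108.55796894  131.1407574 ]
[[0.7435, 0.1305, 0.085], [0.5501, -0.0374, 0.085], [0.4982, 0.2166, 0.085]]
[[447, 275], [455, 333], [412, 334], [394, 304], [393, 275]] [[0.518, -0.365], [0.416, -0.375], [0.412, -0.298], [0.464, -0.267], [0.516, -0.267]] [ 0.4653 -0.3144  0.006 ] [0.099 0.103 0.077 0.06  0.052]
[[226, 89], [258, 107], [236, 135], [201, 117]] [[0.412, -0.379], [0.413, -0.272], [0.519, -0.262], [0.525, -0.371]] [ 0.4673 -0.321   0.006 ] [0.113 0.107 0.106 0.109]
manual [[0.5177, -0.2648, 0.006], [0.521, -0.3781, 0.006], [0.4116, -0.3765, 0.006], [0.4082, -0.2656, 0.006]] [ 0.4646289  -0.32125235  0.006     ]
stand [[0.426, 0.288, 0.008], [0.405, -0.065, 0.008], [0.775, -0.082, 0.008], [0.787, 0.273, 0.008]]
```

>>> {"api": "play_rows", "payload": {
  "deltas": [24.8,-18,0,0,93,24.8,-18,0,0,93,24.8,-18,0,0,93,24.8,-18,0,0,93,24.8,-18,0,0,93,24.8,-18,0,0,93,24.8,-18,0,0,93,24.8,-18,0,0,93,24.8,-18,0,0,93,24.8,-18,0,0,93],
  "newtons": 10
}}

```text
t: 1.13
tool_pos: [0.3869, -0.2964, 0.2188]
orientation: [3.085, 0.594, 0.0]
force: [0.9, -0.2, -0.7]
opening: 0.0932
gripper_force: 0.0
```

>>> {"api": "play_rows", "payload": {
  "deltas": [24.8,-18,0,0,93,24.8,-18,0,0,93,24.8,-18,0,0,93,24.8,-18,0,0,93,24.8,-18,0,0,93,24.8,-18,0,0,93,24.8,-18,0,0,93,24.8,-18,0,0,93,24.8,-18,0,0,93,24.8,-18,0,0,93]
}}

```text
t: 1.97
tool_pos: [0.5503, -0.037, 0.2187]
orientation: [3.085, 0.595, 0.0]
force: [0.0, -0.3, -0.3]
opening: 0.0928
gripper_force: 0.0
```

>>> {"api": "play_rows", "payload": {
  "deltas": [0,0,0,-7,45,0,0,0,-7,45,0,0,0,-7,45,0,0,0,-7,45,0,0,0,-7,45,0,0,0,-7,45,0,0,0,-7,45,0,0,0,-7,45,0,0,0,-7,45,0,0,0,-7,45]
}}

```text
t: 2.8
tool_pos: [0.5497, -0.0384, 0.2186]
orientation: [-2.179, -2.263, 0.0]
force: [0.4, -0.3, -0.2]
opening: 0.0455
gripper_force: 0.0
```

>>> {"api": "play_rows", "payload": {
  "deltas": [0,0,0,-7,45,0,0,0,-7,45,0,0,0,-7,45,0,0,0,-7,45,0,0,0,-7,45,0,0,0,-7,45,0,0,0,-7,45,0,0,0,-7,45,0,0,0,-7,45,0,0,0,-7,45]
}}

```text
t: 3.63
tool_pos: [0.5496, -0.0385, 0.2186]
orientation: [-0.487, -3.104, -0.0]
force: [0.3, -0.4, 0.5]
opening: 0.0454
gripper_force: 0.0
```

>>> {"api": "play_rows", "payload": {
  "deltas": [0,0,0,-7,45,0,0,0,-7,45,0,0,0,-7,45,0,0,0,-7,45,0,0,0,-7,45,0,0,0,-7,45,0,0,0,-7,45,0,0,0,-7,45,0,0,0,-7,45,0,0,0,-6,45]
}}

```text
t: 4.47
tool_pos: [0.5496, -0.0385, 0.2186]
orientation: [1.357, -2.833, -0.0]
force: [1.0, -0.1, 0.5]
opening: 0.0451
gripper_force: 0.0
```

```bash
cat >> h.py <<'E'
def rel(tx,ty,tz,yaw_y=None):
    s=robot.read_state();R=cv2.Rodrigues(np.array(s["orientation"]))[0]
    d=R.T@(np.array([tx,ty,tz])-s["tool_pos"])*1000
    print("t",round(s["t"],2),"pos",s["tool_pos"].round(4),"yawy",np.degrees(np.arctan2(R[1,1],R[0,1])).round(2),"z",R[:,2].round(3),"q",np.degrees(s["q"]).round(1),"F",s["force"].round(1),"op",round(s["opening"],4),"rel",d.round(1))
E
python3 -c "
from h import *
rel(.5495,-.0375,.057)"
```

```text
t 4.47 pos [ 0.5496 -0.0385  0.2186] yawy 141.18 z [-0.  0. -1.] q [-9.300e+00 -1.000e-01  9.320e+01  0.000e+00  8.690e+01 -1.505e+02] F [ 1.  -0.1  0.5] op 0.0451 rel [ -0.7   0.7 161.6]
```

>>> {"api": "play_rows", "payload": {
  "deltas": [0,0,25,0,45,0,0,25,0,45,0,0,25,0,45,0,0,25,0,45,0,0,20,0,45,0,0,15,0,45,0,0,15,0,45,0,0,11,0,45,0,0,0,0,22,0,0,0,0,22]
}}

```text
t: 5.3
tool_pos: [0.5493, -0.0384, 0.0573]
orientation: [1.348, -2.837, -0.001]
force: [-0.9, -0.0, -0.3]
opening: 0.036
gripper_force: 0.0
```

```bash
python3 -c "
from h import *
rel(.5495,-.0375,.057)
c=cam('top');cv2.imwrite('pics/top1.png',cv2.resize(c['pixels'][110:340,80:310],None,fx=2.5,fy=2.5))"
```

```text
t 5.3 pos [ 0.5493 -0.0384  0.0573] yawy 140.82 z [-0.001  0.    -1.   ] q [  -9.3    7.9  102.3    0.    69.9 -150.2] F [-0.9 -0.  -0.3] op 0.036 rel [-0.8  0.4  0.3]
```

View pics/top1.png

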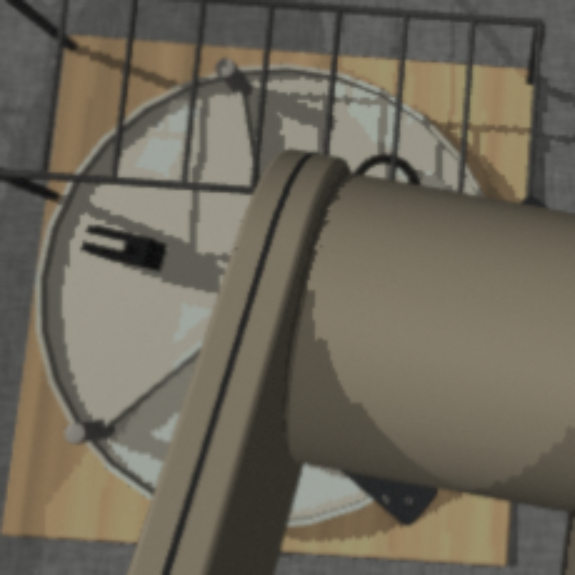

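The arm hides the post, but the tray hasn't moved (posts still at crop (229,68) and (74,433)). I start the arc.

>>> {"api": "play_rows", "payload": {
  "deltas": [0,0,0,0,22,0.9,2.8,0,1.1,22,1.8,5.6,0,2.3,22,2.7,8.4,0,3.4,22,3.6,11.1,0,4.5,22,3.6,11.1,0,4.5,22,3.6,11.1,0,4.5,22,3.6,11.1,0,4.5,22,3.6,11.1,0,4.5,22,0,0,0,0,22]
}}

```text
t: 6.18
tool_pos: [0.4864, 0.0045, 0.0582]
orientation: [-0.58, 3.087, 0.0]
force: [-0.5, -0.8, 0.2]
opening: 0.022
gripper_force: 0.0
```

Run:
```python
from h import *
s=robot.read_state()
R=cv2.Rodrigues(np.array(s["orientation"]))[0]
d=s["tool_pos"][:2]-[.5973,.1032]
print("r",np.linalg.norm(d),"phi",np.degrees(np.arctan2(d[1],d[0])))
rel(0,0,0)
c=cam('top');cv2.imwrite('pics/top2.png',cv2.resize(c['pixels'][110:340,80:310],None,fx=2.5,fy=2.5))
```

```text
r 0.1485026288163969 phi -138.33142837955884
t 6.18 pos [0.4864 0.0045 0.0582] yawy 111.29 z [ 0.  0. -1.] q [  -5.5   -2.1  112.5    0.    69.5 -116.8] F [-0.5 -0.8  0.2] op 0.022 rel [454.8 172.4  58. ]
```

View pics/top2.png

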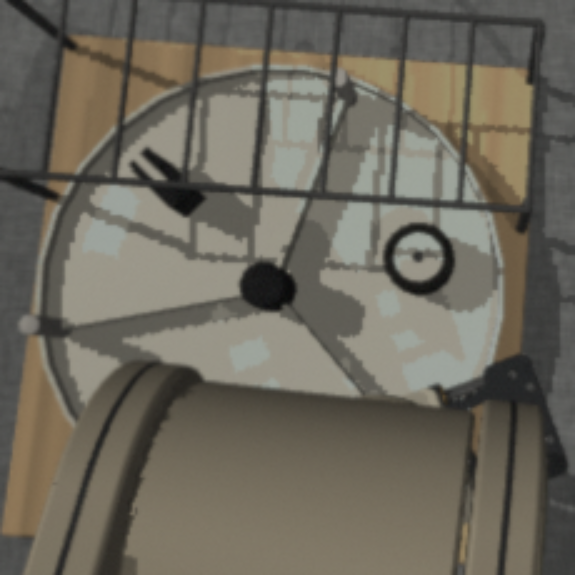

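The tray turns with the post: the wheel is now at crop (419,258), out from under the guard. I continue.

>>> {"api": "play_rows", "payload": {
  "deltas": [1.8,5.6,0,2.3,22,3.6,11.1,0,4.5,22,3.6,11.1,0,4.5,22,3.6,11.1,0,4.5,22,3.6,11.1,0,4.5,22,3.6,11.1,0,4.5,22,3.6,11.1,0,4.5,22,3.6,11.1,0,4.5,22,3.6,11.1,0,4.5,22,3.6,11.1,0,4.5,22]
}}

```text
t: 7.07
tool_pos: [0.45, 0.1052, 0.058]
orientation: [0.582, 3.087, -0.001]
force: [-1.0, -1.0, -0.6]
opening: 0.0221
gripper_force: 0.7
```

```bash
cat > st.py <<'E'
from h import *
s=robot.read_state()
d=s["tool_pos"][:2]-[.5973,.1032]
print("r",np.linalg.norm(d),"phi",np.degrees(np.arctan2(d[1],d[0])))
rel(0,0,0)
E
python3 st.py
```

```text
r 0.14734034526329878 phi 179.2104955318214
t 7.07 pos [0.45   0.1052 0.058 ] yawy 68.65 z [ 0. -0. -1.] q [  6.8  -6.  116.3  -0.   69.7 -61.8] F [-1.  -1.  -0.6] op 0.0221 rel [ 380.8 -261.8   58. ]
```

>>> {"api": "play_rows", "payload": {
  "deltas": [3.6,11.1,0,4.5,22,3.6,11.1,0,4.5,22,3.6,11.1,0,4.5,22,3.6,11.1,0,4.5,22,3.6,11.1,0,4.5,22,3.6,11.1,0,4.5,22,3.6,11.1,0,4.5,22,3.6,11.1,0,4.5,22,3.6,11.1,0,4.5,22,3.6,11.1,0,4.5,22]
}}

```text
t: 7.9
tool_pos: [0.4958, 0.2099, 0.0579]
orientation: [-1.719, -2.63, -0.0]
force: [-1.5, -0.9, -0.1]
opening: 0.0219
gripper_force: 0.5
```

>>> {"api": "play_rows", "payload": {
  "deltas": [3.6,11.1,0,4.5,22,2.7,8.4,0,3.4,22,1.8,5.6,0,2.3,22,1.8,5.6,0,2.3,22,0.9,2.8,0,1.1,22,0.9,2.8,0,1.1,22,0,0,0,0,22,0,0,0,0,22]
}}

```text
t: 8.57
tool_pos: [0.5263, 0.2315, 0.0577]
orientation: [2.038, 2.39, 0.0]
force: [0.5, -0.1, 0.7]
opening: 0.0221
gripper_force: 0.0
```

```bash
python3 st.py
python3 - <<'E'
from h import *
for n in("top","scene"):
    c=cam(n);cv2.imwrite(f'pics/{n}3.png',c['pixels'])
E
```

```text
r 0.14661354732264945 phi 118.98220815258416
t 8.57 pos [0.5263 0.2315 0.0577] yawy 9.09 z [ 0. -0. -1.] q [18.6 11.3 98.4 -0.  70.2  9.5] F [ 0.5 -0.1  0.7] op 0.0221 rel [-145.4 -556.2   57.6]
```

View pics/scene3.png

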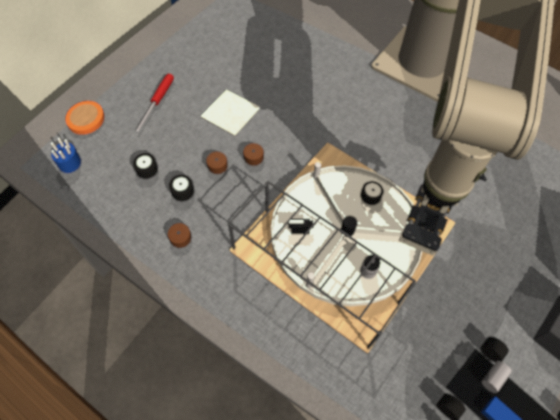

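Scene view: the wheel is now in front, at (372,189), clear of the guard; the gripper holds the post at (427,226).

Run:
```python
from h import *
S=cam("scene")
g=S["pixels"][165:215,345:400]
p=onz(S,(372,187),.057)[0];print(p)
d=p[:2]-[.5973,.1032];a=np.degrees(np.arctan2(d[1],d[0]));print(np.linalg.norm(d),a)
c,s=np.cos(np.radians(-3)),np.sin(np.radians(-3));print("stand xy",c*d[0]+s*d[1],-s*d[0]+c*d[1])
```

```text
[0.48664806 0.09750653 0.057     ]
0.11079832151135542 -177.05450827160453
stand xy -0.1102023249669966 -0.011476742639013967
```

>>> {"api": "play_rows", "payload": {
  "deltas": [0,0,0,0,45,0,0,0,0,45,0,0,0,0,45,0,0,-10,0,45,0,0,-20,0,45,0,0,-25,0,45,0,0,-25,0,45,0,0,-25,0,45,0,0,-15,0,45,0,0,0,0,45]
}}

```text
t: 9.55
tool_pos: [0.5285, 0.2325, 0.1834]
orientation: [2.037, 2.386, 0.011]
force: [0.0, 0.3, 1.6]
opening: 0.0451
gripper_force: 0.0
```

>>> {"api": "play_rows", "payload": {
  "deltas": [-33,-13,0,0,80,-33,-13,0,0,80,-33,-13,0,0,80,-33,-13,0,0,80,-33,-13,0,0,80,-33,-13,0,0,80,-33,-13,0,0,80,-33,-13,0,0,80,-33,-13,0,0,80,-33,-13,0,0,80]
}}

```text
t: 10.38
tool_pos: [0.4482, -0.116, 0.177]
orientation: [-2.039, -2.389, 0.0]
force: [0.7, -0.2, -0.3]
opening: 0.0798
gripper_force: 0.0
```

>>> {"api": "play_rows", "payload": {
  "deltas": [-33,-13,0,0,80,-33,-13,0,0,80,-33,-13,0,0,80,-33,-13,0,0,80,0,0,0,7,80,0,0,0,7,80,0,0,0,7,80,0,0,0,7,80,0,0,0,7,80,0,0,0,7,80]
}}

```text
t: 11.22
tool_pos: [0.4181, -0.2529, 0.1768]
orientation: [-2.764, -1.49, 0.001]
force: [0.1, 0.2, 0.5]
opening: 0.08
gripper_force: 0.0
```

>>> {"api": "play_rows", "payload": {
  "deltas": [0,0,0,7,80,0,0,0,7,80,0,0,0,7,80,0,0,0,7,80,0,0,0,7,80,0,0,0,7,80,0,0,0,6,80,0,0,0,6,80,0,0,0,0,80]
}}

```text
t: 11.97
tool_pos: [0.4182, -0.2529, 0.1768]
orientation: [-3.14, -0.075, 0.001]
force: [-0.2, -0.6, -0.1]
opening: 0.0801
gripper_force: 0.0
```

```bash
python3 st.py
python3 - <<'E'
from h import *
T=cam("top");S=cam("scene")
# white disc = wheel's hub enclosed by the dark tyre: tyre dark blob -> ellipse
for c,x in((T,(110,225,270,330)),(S,(340,160,405,220))):
    x0,y0,x1,y1=x;g=c["pixels"][y0:y1,x0:x1].max(2)
    m=(g<70).astype(np.uint8)
    for k in cv2.findContours(m,0,1)[0]:
        if cv2.contourArea(k)>60: e=cv2.fitEllipse(k);print(np.add(e[0],(x0,y0)).round(1),np.round(e[1],1))
a=cv2.resize(T["pixels"][170:340,80:310],None,fx=2,fy=2);b=cv2.resize(S["pixels"][150:260,310:450],None,fx=2.4,fy=2.4)
h=np.zeros((600,460,3),np.uint8);h[:340]=a;h[340:340+min(260,b.shape[0]),:b.shape[1]]=b[:260];cv2.imwrite("pics/w.png",h)
E
```

```text
r 0.39857812540270576 phi -116.69943508244191
t 11.97 pos [ 0.4182 -0.2529  0.1768] yawy -87.26 z [-0.001  0.001 -1.   ] q [-37.2  -8.6 105.6  -0.   83.1  50.1] F [-0.2 -0.6 -0.1] op 0.0801 rel [-405.5 -272.4  177.4]
[182.1 325.8] [ 7.5 12. ]
[186.2 286.5] [27.7 31. ]
[187.1 228.9] [ 9.6 23.8]
[371.1 192.3] [18.8 21.2]
```

View pics/w.png

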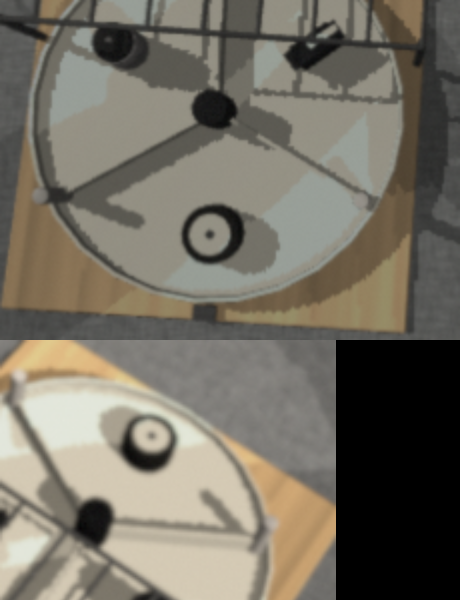

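The wheel lies flat in front of the pointer. Its hub dot is at top (184.8,287) and scene (373,190).

Run:
```python
from h import *
T=cam("top");S=cam("scene")
w,e=tri(T,(184.7,286.9),S,(373.1,190));print(w,e,onz(T,(184.7,286.9),.058))
rel(w[0],w[1],.16)
R=cv2.Rodrigues(robot.read_state()["orientation"])[0];print("wheel->board centre in tool axes",R.T@(np.array([.4655,-.3215,0])-np.r_[w[:2],0])*1000)
```

```text
[0.49156866 0.10293588 0.05594936] 0.0006855368041549473 [[0.4918894  0.10220238 0.058     ]]
t 12.17 pos [ 0.4185 -0.253   0.1773] yawy -86.8 z [-0.  0. -1.] q [-37.2  -8.6 105.6   0.   83.1  49.6] F [ 0.2 -0.1  0.5] op 0.0799 rel [  92.8 -351.3   17.4]
wheel->board centre in tool axes [-4.96997513e+01  4.22321333e+02 -1.19866375e-01]
```

>>> {"api": "play_rows", "payload": {
  "deltas": [9.3,-35.1,0,0,80,9.3,-35.1,0,0,80,9.3,-35.1,0,0,80,9.3,-35.1,0,0,80,9.3,-35.1,0,0,80,9.3,-35.1,0,0,80,9.3,-35.1,0,0,80,9.3,-35.1,0,0,80,9.2,-35.1,0,0,80,9.2,-35.1,0,0,80]
}}

```text
t: 13.0
tool_pos: [0.4929, 0.1041, 0.1777]
orientation: [3.14, 0.087, 0.001]
force: [1.3, -0.0, 1.7]
opening: 0.08
gripper_force: 0.0
```

>>> {"api": "play_rows", "payload": {
  "deltas": [0,0,0,0,80,0,0,20,0,80,0,0,25,0,80,0,0,25,0,80,0,0,25,0,80,0,0,20,0,80,0,0,15,0,80,0,0,10,0,80,0,0,0,0,80]
}}

```text
t: 13.75
tool_pos: [0.4908, 0.1018, 0.0352]
orientation: [3.14, 0.085, -0.007]
force: [-0.4, 1.0, 0.3]
opening: 0.0801
gripper_force: 0.0
```

```bash
python3 -c "
from h import *
rel(.4917,.1025,.035)"
```

```text
t 13.75 pos [0.4908 0.1018 0.0352] yawy -86.91 z [-0.004 -0.    -1.   ] q [  5.9   2.4 110.7  -0.   67.1  92.8] F [-0.4  1.   0.3] op 0.0801 rel [ 0.9 -0.6  0.2]
```

>>> {"api": "play_rows", "payload": {
  "deltas": [0,0,0,0,60,0,0,0,0,60,0,0,0,0,60,0,0,0,0,45,0,0,0,0,40,0,0,0,0,40,0,0,0,0,40,0,0,0,0,40],
  "newtons": 12
}}

```text
t: 14.42
tool_pos: [0.4935, 0.1023, 0.0385]
orientation: [-3.14, -0.083, -0.002]
force: [-2.1, 1.0, 6.1]
opening: 0.0493
gripper_force: 12.0
```

```bash
python3 st.py
```

```text
r 0.10380842230847434 phi -179.49504094071824
t 14.42 pos [0.4935 0.1023 0.0385] yawy -86.98 z [ 0.001  0.    -1.   ] q [  5.9   2.2 110.5  -0.   67.2  92.9] F [-2.1  1.   6.1] op 0.0493 rel [-498.3   76.1   37.8]
```

>>> {"api": "play_rows", "payload": {
  "deltas": [0,0,-5,0,40,0,0,-10,0,40,0,0,-15,0,40,0,0,-20,0,40,0,0,-20,0,40,0,0,-20,0,40,0,0,-15,0,40,0,0,-10,0,40,0,0,0,0,40]
}}

```text
t: 15.17
tool_pos: [0.4944, 0.1024, 0.1557]
orientation: [-3.14, -0.083, -0.007]
force: [0.4, 1.0, 0.3]
opening: 0.0496
gripper_force: 12.0
```

```bash
python3 -c "
from h import *
rel(.4655,-.3215,.15)
c=cam('scene');cv2.imwrite('pics/lift.png',cv2.resize(c['pixels'][120:290,300:500],None,fx=2.5,fy=2.5))"
```

```text
t 15.17 pos [0.4944 0.1024 0.1557] yawy -86.98 z [ 0.004  0.    -1.   ] q [  5.9  -5.4 105.    0.   80.2  92.9] F [0.4 1.  0.3] op 0.0496 rel [-51.2 421.8   5.4]
```

View pics/lift.png

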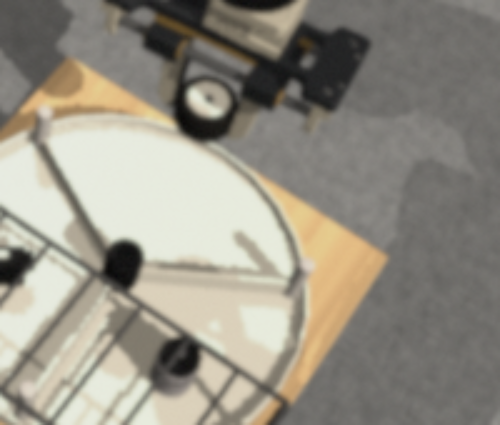

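The crop shows the wheel held level between the fingers at crop (210,100), and the compartment empty.

>>> {"api": "play_rows", "payload": {
  "deltas": [-2.5,10,0,0,40,-2.5,20,0,0,40,-2.5,25,0,0,40,-2.5,25,0,0,40,-2.5,25,0,0,40,-2.5,25,0,0,40,-2.5,25,0,0,40,-2.5,25,0,0,40,-2.5,25,0,0,40,-2.5,25,0,0,40]
}}

```text
t: 16.05
tool_pos: [0.4783, -0.1302, 0.1508]
orientation: [-3.14, -0.082, 0.004]
force: [0.7, -0.7, -0.9]
opening: 0.0497
gripper_force: 12.0
```

>>> {"api": "play_rows", "payload": {
  "deltas": [-2.5,25,0,0,40,-2.5,25,0,0,40,-2.5,25,0,0,40,-2.5,25,0,0,40,-2.5,25,0,0,40,-2.5,25,0,0,40,-2.5,25,0,0,40,-2.5,12,0,0,40,-2.5,5,0,0,40,0,0,0,0,40]
}}

```text
t: 16.88
tool_pos: [0.4663, -0.322, 0.1514]
orientation: [-3.139, -0.08, 0.003]
force: [0.7, 0.4, -0.3]
opening: 0.0498
gripper_force: 12.0
```

```bash
python3 -c "
from h import *
c=cam('scene')
rel(.4655,-.3215,.0115)"
```

```text
t 16.93 pos [ 0.4668 -0.3212  0.1517] yawy -87.03 z [-0.001  0.002 -1.   ] q [-39.7   4.8  95.2   0.   80.1  47.3] F [ 0.1  1.  -0.5] op 0.0502 rel [ -1.1   0.5 140.2]
```

>>> {"api": "play_rows", "payload": {
  "deltas": [-0.5,0,10,0,40,0,0,20,0,40,0,0,20,0,40,0,0,20,0,40,0,0,20,0,40,0,0,15,0,40,0,0,10,0,40,0,0,7,0,40,0,0,0,0,40,0,0,0,0,40]
}}

```text
t: 17.77
tool_pos: [0.4674, -0.3214, 0.0308]
orientation: [-3.14, -0.084, -0.0]
force: [0.8, -1.2, -1.2]
opening: 0.0498
gripper_force: 12.0
```

>>> {"api": "play_rows", "payload": {
  "deltas": [0,0,3,0,40,0,0,3,0,40,0,0,2,0,40,0,0,2,0,40,0,0,0,0,40,0,0,0,0,40]
}}

```text
t: 18.27
tool_pos: [0.467, -0.3217, 0.0206]
orientation: [-3.14, -0.083, 0.0]
force: [-0.3, -0.0, -0.4]
opening: 0.0493
gripper_force: 12.0
```

>>> {"api": "play_rows", "payload": {
  "deltas": [0,0,1,0,40,0,0,1,0,40,0,0,1,0,40,0,0,0,0,40,0,0,0,0,40]
}}

```text
t: 18.68
tool_pos: [0.4671, -0.3216, 0.0175]
orientation: [-3.14, -0.083, 0.0]
force: [-0.3, 0.1, 0.1]
opening: 0.0498
gripper_force: 12.0
```

>>> {"api": "play_rows", "payload": {
  "deltas": [0,0,1,0,40,0,0,1,0,40,0,0,1,0,40,0,0,0,0,40,0,0,0,0,40]
}}

```text
t: 19.1
tool_pos: [0.4671, -0.3217, 0.0146]
orientation: [-3.14, -0.083, 0.0]
force: [0.5, 0.8, -0.8]
opening: 0.0494
gripper_force: 12.0
```

>>> {"api": "play_rows", "payload": {
  "deltas": [0,0,0.5,0,40,0,0,0.5,0,40,0,0,0.5,0,40,0,0,0,0,40,0,0,0,0,40]
}}

```text
t: 19.52
tool_pos: [0.4672, -0.3217, 0.0144]
orientation: [-3.14, -0.083, 0.0]
force: [-6.0, 4.2, 12.9]
opening: 0.0494
gripper_force: 12.0
```

Contact: 13 N upward at TCP z = 14.4 mm. I ease off and release.

>>> {"api": "play_rows", "payload": {
  "deltas": [0,0,-1,0,40,0,0,0,0,46,0,0,0,0,54,0,0,0,0,60,0,0,0,0,70,0,0,0,0,75,0,0,0,0,75,0,0,0,0,75]
}}

```text
t: 20.18
tool_pos: [0.4671, -0.3217, 0.014]
orientation: [-3.14, -0.083, 0.0]
force: [-0.6, 0.1, -0.1]
opening: 0.0744
gripper_force: 0.0
```

>>> {"api": "play_rows", "payload": {
  "deltas": [0,0,-5,0,75,0,0,-10,0,75,0,0,-20,0,75,0,0,-25,0,75,0,0,-25,0,75,0,0,-25,0,75,0,0,-20,0,75,0,0,-10,0,75,0,0,0,0,75]
}}

```text
t: 20.93
tool_pos: [0.4688, -0.3231, 0.1581]
orientation: [3.136, 0.083, 0.007]
force: [-0.5, -0.6, -0.3]
opening: 0.0755
gripper_force: 0.0
```

```bash
python3 st.py
python3 - <<'E'
from h import *
c=cam('scene');cv2.imwrite('pics/end.png',cv2.resize(c['pixels'][70:170,180:330],None,fx=4,fy=4,interpolation=2))
E
```

```text
r 0.4452187129413297 phi -106.78103860036835
t 20.93 pos [ 0.4688 -0.3231  0.1581] yawy -86.98 z [ 0.005 -0.004 -1.   ] q [-39.7   4.4  94.9   0.   80.3  47.2] F [-0.5 -0.6 -0.3] op 0.0755 rel [-451.8 -347.9  154.7]
```

View pics/end.png

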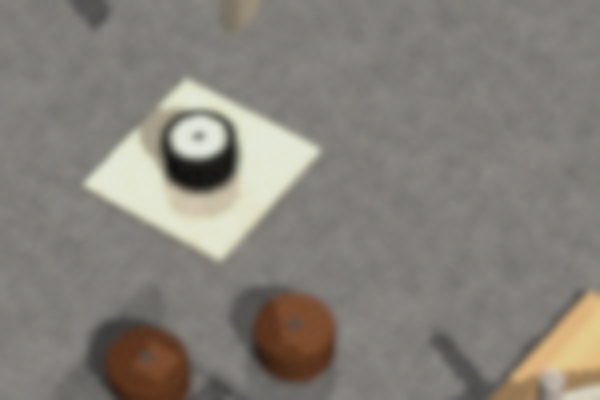

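The wheel sits flat on the board, with its hub dot at scene (229.5,104). I check the offset, then hand in.

Run:
```python
from h import *
c=cam('scene')
f=lambda p:(180+p[0]/4-.4,70+p[1]/4-.4)
w=onz(c,f((198,135)),.034)[0];b=onz(c,[f(p) for p in((186,78),(322,150),(221,262),(83,184))],.006).mean(0)
d=np.linalg.norm((w-b)[:2]);print(w,b,d)
if d<.013: print(robot.close_job())
```

```text
[ 0.46539549 -0.32364219  0.034     ] [ 0.46648329 -0.32139614  0.006     ] 0.0024955965806081762
the job is handed in; nothing more can be done
None
```

The tray is turned so the wheel's compartment faces the pointer, and the wheel lies flat on the tyre board, about 2.5 mm off its centre by my last camera measurement; handed in at about 21 s, no verdict returned.

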